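# Sort the bench leftovers into the trays

### The job

Sort the four things lying loose at the front of the bench into the coloured trays: the short pine offcut into the yellow tray beside the offcut already there, the green-lidded jar into the red tray beside the black-lidded one, and the white electronics box and the small black case side by side into the blue tray. Set each one down, without dropping it, so that it rests flat on the tray's floor right way up, nothing stacked or leaning on a rim; keep the jar upright all the way, and leave the offcut and the jar that are already in the trays where they are.

Things in the scene. Friction and masses are not known exactly. Their poses are not given: they have to be found in the camera images.
- tray_yellow: Fixed yellow sheet-metal sorting tray, open at the top, 140 (its x) x 170 (its y) x 16 mm high; walls and floor 3 mm thick (inside 134 x 164 mm, floor top 3 mm above the origin, rim up to 18 mm above it). Origin: centre of the underside; x points away from the front lip that carries the card holder, z up. For wood: the long offcut already lies in its -y half; the +y half is free.
- tray_blue: Fixed blue sheet-metal sorting tray, open at the top, 140 (its x) x 170 (its y) x 16 mm high; walls and floor 3 mm thick (inside 134 x 164 mm, floor top 3 mm above the origin, rim up to 18 mm above it). Origin: centre of the underside; x points away from the front lip that carries the card holder, z up. For electronics: empty at the start; it takes two things side by side.
- tray_red: Fixed red sheet-metal sorting tray, open at the top, 140 (its x) x 170 (its y) x 16 mm high; walls and floor 3 mm thick (inside 134 x 164 mm, floor top 3 mm above the origin, rim up to 18 mm above it). Origin: centre of the underside; x points away from the front lip that carries the card holder, z up. For jars of hardware: the black-lidded jar already stands in its +y half; the -y half is free.
- offcut_short: Short pine offcut, a plain wooden block 45 (x) x 90 (y) x 30 mm high. Origin: centre of the underside; z up. Starts loose on the worktop, lying as described, at any place in front of the trays and turned in plan.
- jar_green: Clear round screw jar with a dark green lid, 62 mm high standing; the body is about 48 mm across up to 48 mm high, the fixed lid 51 mm across above it (from 49 mm up); its axis lies 1 mm from the origin. Origin: centre of the underside; z up. Starts loose on the worktop, lying as described, at any place in front of the trays and turned in plan.
- project_box: White plastic electronics box with four screws in its lid, 50 (x) x 76 (y) x 30 mm high. Origin: centre of the underside; z up. Starts loose on the worktop, lying as described, at any place in front of the trays and turned in plan.
- black_case: Small flat black electronics case, 26 (x) x 58 (y) x 12 mm high. Origin: centre of the underside; z up. Starts loose on the worktop, lying as described, at any place in front of the trays and turned in plan. (To the right of the work stands a fixed wooden tool rack, 0.35 m tall, over x > 0.51 m, y < -0.32 m: swing the arm round it.)
- offcut_long: Longer pine offcut, 38 (x) x 120 (y) x 38 mm high, loose in the yellow tray with its y along the tray's x, centred about 50 mm to the -y side of the tray's centre. Stays there. Origin: centre of the underside; z up.
- jar_black: Clear round jar with a black lid, same size as the green-lidded one, 62 mm high, standing loose in the red tray about 45 mm to the +y side of its centre. Stays there. Origin: centre of the underside; z up.

How it is judged:
By the outcome, as a careful person would: the job done as asked, in the order asked, and still so for the second after the job is handed in, with the robot touching nothing.
It also fails if it takes over 96 s, if anything falls off the work surface, if the arm or the gripper's body presses on something with over 40 N, if the wrist force passes 120 N, or if a joint passes its speed limit or range.

### The arm

A 6-joint arm with a two-finger parallel gripper is mounted at the origin on a cart in front of the work surface, level with it; the furniture and walls round the work are solid. World frame = base frame: x ahead of the robot, y to its left, z up, the work surface at z = 0. Lengths are in mm, angles in rad, forces in N, time in s.
With the tool pointing down it reaches from about 300 to 875 mm from the base axis. Payload 4.2 kg.
Tool frame: the origin (TCP) lies midway between the tips of the shut fingers; the grasp point (between the pads) lies 19 mm behind it (arm.grasp_offset is the distance from the TCP to the grasp point, in mm); z points along the fingers, y is the line along which they close (so a half turn about z gives the same grasp; the last joint's range is limited). The gripper opens to 85 mm and grips with 20 to 120 N. Pads are 22 mm wide; open, the fingers measure 114 mm over their backs; the gripper's body (76 mm by 85 mm) begins 54 mm behind the grasp point. The pads swing forward as they close: fully open they stand 13 mm farther back than shut.
Start: joints at [-1.366, 0.32, 1.565, -0, 1.257, -0.02], TCP at [128.176, -560.546, 231.338] pointing down, gripper open.
Joint ranges: [-3.11, 3.11], [-0.84, 2.01], [0.21, 2.61], [-1.34, 4.49], [0.05, 2.63], [-2.56, 2.56]. Speed limits (rad/s): [2.57, 2.57, 3.14, 3.14, 3.14, 3.14].

### API

Orientations are given as a 3x3 rotation matrix whose columns are the frame's x, y, z axes.
In Python, from cell import status, capture, arm, nets gives the robot as it stands.
- The arm moves only by the tool apply_moves, never from a script. Its argument "motion" is a list of rows, each an object of numbers: "x", "y", "z": the shift along the tool's x, y, z in cm; "yaw": the turn about the tool's z in rad; "fingers": the closure in counts, from 0 (fully open) to 255 (shut). In form: [{"x": .., "y": .., "z": .., "yaw": .., "fingers": ..}, ...]. A call has 1 to 10 rows; each row is the pose to reach, as a shift and turn from the pose commanded when the call began, along the tool's axes at that moment; what a row does not reach only later rows make up. A row lasts 1/8 s, in which the tool goes at most 62.5 mm and 10.7 degrees, less where a joint would pass 70% of its speed; a pose out of reach is approached as far as the arm can. A call with a gripper value outside its range is refused whole. The fingers move at their own pace and stop on an object; the grip force is fixed at half the most. Time passes only in rows, so rows that repeat a pose let the fingers close. It gives the time, the measured TCP pose, the force, the opening and the grip force at its end, in the units of the state.
- status.observe(): the state, without advancing time (a new reading comes with each control period).
- capture(name): name is "scene" or "top" or "wrist"; returns a dict with "color" (480x640x3 uint8, red, green, blue), "mtx" (3x3 intrinsics, pixels), "R" (3x3) and "t" (3): a world point X has camera coordinates R X + t; the wrist camera has in their place "T_tool_cam" (4x4, takes a point from camera to tool coordinates, whose origin is the TCP and whose axes are the flange's). Camera axes: x right, y down, z forward; pixel columns grow to the right and rows downward; lengths in mm; the calibration is good to about 2 mm. A picture is of the moment at which its call begins: read the wrist's pose just before it. There is no depth.
- arm.close_job(): hands the job in; it is judged then, once.
Trained networks look in the newest picture that a camera, given by its name, has taken for a name from the list of things; names that differ only in an ending like _2 or _b are one class to them, and where a whole thing is asked for, a point or a joint stands for the part that bears it (a point fixed in the world has none). Each returns a list of dicts, best first, with "conf" (0 to 1); they miss things now and then, are a little off and sometimes report something else, mostly with a low value. They report only what shows in the picture. A call takes as long as a camera call.
- nets.cut_out(camera, thing): "region" (480x640 bool, what is visible of it) and "pixel" ([row, column] in pixels, amid what is visible of it).
The state is a dict: "t": time; "qpos": joint angles; "dq": joint speeds; "tau": joint torques, N m; "ee_pos": TCP position; "eef_rot": TCP orientation; "wrist_force": force on the tool from outside, world axes, zero at the start; "wrist_torque": the same for the moment, N m; "opening": finger opening in mm; "grasp_force": force on a finger pad.
Only numpy, scipy, OpenCV 4.12 (cv2) and the standard library are available. Lean on these libraries where they do the work, as an engineer would, in place of code of your own. Each camera call takes 0.05 s, during which the arm holds its last target. There are 200 camera calls.

## Working session

There is one attempt and no reset: what is moved stays moved. The work goes in short steps, Python scripts to look and compute and a tool call to move; the robot and the scene stay as the last step left them, time stands still between calls to the robot, and variables do not carry over. Pictures are saved under pics/ and viewed, at most 14 in all, crops included, and the job is handed in when it is done.

Besides the shell and the picture viewer there is one more tool, called after ">>>" as name([rows], argument=value, ...), one row to a line, values as JSON. apply_moves: Moves the arm, as the interface text tells. Its arguments: {"type":"object","properties":{"motion":{"type":"array","items":{"type":"object","properties":{"x":{"type":"number"},"y":{"type":"number"},"z":{"type":"number"},"yaw":{"type":"number"},"fingers":{"type":"number"}}}}},"required":["motion"]}

```bash
ls; mkdir -p pics; python3 - <<'E'
from cell import status,capture,arm,nets
import cv2
s=status.observe();print({k:s[k] for k in('t','qpos','ee_pos','eef_rot','opening')})
for n in('top','scene'):
    c=capture(n);cv2.imwrite(f'pics/{n}0.png',c['color'][:,:,::-1]);print(n,c['mtx'],c['R'],c['t'])
E
```

```text
pics
{'t': 0.0, 'qpos': array([-1.36600497e+00,  3.20322708e-01,  1.56570628e+00, -6.61181370e-06,
        1.25738500e+00, -1.99497132e-02]), 'ee_pos': array([ 128.06959433, -560.05983058,  230.45398015]), 'eef_rot': array([[ 9.74851393e-01,  2.22855603e-01, -3.76549382e-04],
       [ 2.22855919e-01, -9.74849765e-01,  1.78199214e-03],
       [ 3.00478563e-05, -1.82109378e-03, -9.99998341e-01]]), 'opening': 85.40993201088337}
top [[591.98068602   0.         319.23472475]
 [  0.         591.98068602 233.25380789]
 [  0.           0.           1.        ]] [[-0.02318539 -0.99920649  0.03238558]
 [-0.99039786  0.01854073 -0.13699752]
 [ 0.13628836 -0.03525095 -0.99004184]] [  26.33023372  553.08840265 1029.29003292]
scene [[606.73072431   0.         328.77455278]
 [  0.         606.73072431 222.97189266]
 [  0.           0.           1.        ]] [[ 0.83376216 -0.55211045 -0.0038368 ]
 [-0.25022381 -0.37165933 -0.89401196]
 [ 0.49216736  0.7463534  -0.44802666]] [-432.62533674  170.85949716  997.0488542 ]
```

View pics/top0.png

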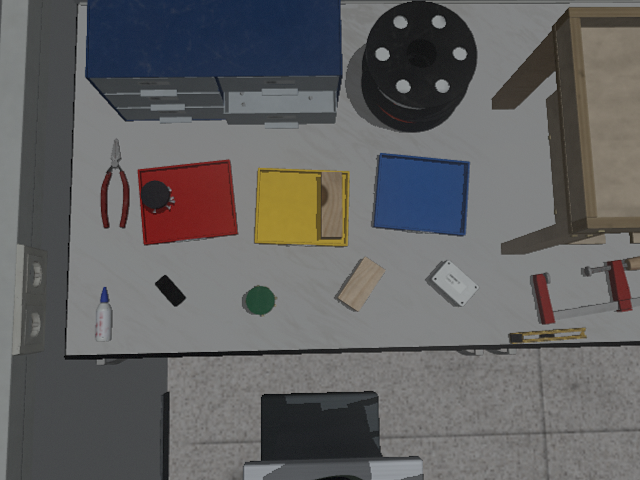

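View pics/scene0.png

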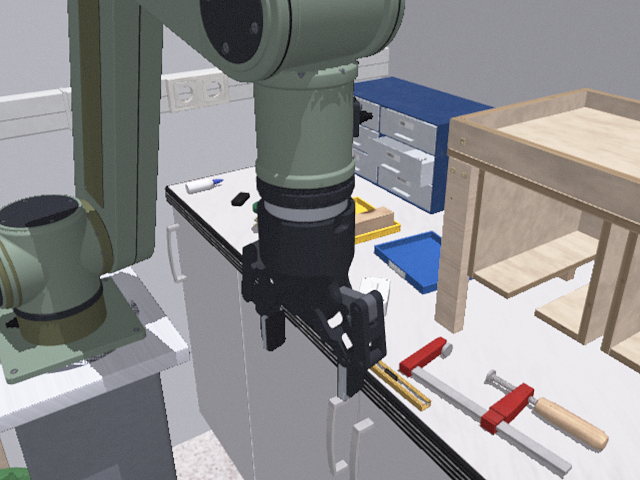

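The top view shows everything clear of the arm (row, col): offcut about (284,360), green jar (300,260), white box (282,454), black case (290,170). The trays are red (202,187), yellow (207,302) and blue (194,421). In the scene view the arm is parked at the front right. Next I fit poses by matching projected silhouettes to the network masks.

```bash
cat > h.py <<'E'
import numpy as np,cv2
from scipy.optimize import minimize
from cell import status,capture,arm,nets
SZ=dict(offcut_short=(45,90,30),project_box=(50,76,30),black_case=(26,58,12),offcut_long=(38,120,38),
 tray_yellow=(140,170,18),tray_blue=(140,170,18),tray_red=(140,170,18),jar_green='jar',jar_black='jar')
def verts(n):
    s=SZ[n]
    if s=='jar':
        a=np.linspace(0,2*np.pi,40,endpoint=False);u=np.c_[np.cos(a),np.sin(a)]
        return np.vstack([np.c_[r*u,0*a+z] for r,z in((24,0),(24,48),(25.5,49),(25.5,62))])
    return np.array([(i*s[0]/2,j*s[1]/2,k*s[2]) for i in(-1,1) for j in(-1,1) for k in(0,1)],float)
def proj(c,X):
    p=(c['R']@X.T).T+c['t'];q=(c['mtx']@p.T).T;return q[:,:2]/q[:,2:]
def ray(c,uv,z):
    d=c['R'].T@np.linalg.inv(c['mtx'])@np.array([uv[0],uv[1],1.]);o=-c['R'].T@c['t'];return o+d*(z-o[2])/d[2]
def place(n,p,z0):
    V=verts(n);C,S=np.cos(p[2]),np.sin(p[2]);return np.c_[C*V[:,0]-S*V[:,1]+p[0],S*V[:,0]+C*V[:,1]+p[1],V[:,2]+z0]
def fit(c,n,m,z0=0):
    m=m.astype(np.uint8);v,u=np.nonzero(m);F=4
    h=verts(n)[:,2].max();g=ray(c,(u.mean(),v.mean()),z0+h*.7)
    x0,y0,x1,y1=u.min()-20,v.min()-20,u.max()+20,v.max()+20
    M=cv2.resize(m[max(y0,0):y1,max(x0,0):x1],None,fx=F,fy=F,interpolation=cv2.INTER_NEAREST)
    M=cv2.GaussianBlur(M.astype(np.float32),(0,0),F)
    def cost(p):
        q=(proj(c,place(n,p,z0))+.5-[max(x0,0),max(y0,0)])*F
        I=np.zeros(M.shape,np.uint8);cv2.fillConvexPoly(I,cv2.convexHull(np.round(q*16).astype(np.int32)),1,cv2.LINE_8,4)
        return np.abs(cv2.GaussianBlur(I.astype(np.float32),(0,0),F)-M).sum()/M.sum()
    best=None
    for a in ([0] if SZ[n]=='jar' or 'tray' in n else np.arange(0,np.pi,np.pi/6)):
        s=np.array([[g[0],g[1],a]]*4)+np.vstack([np.zeros(3),np.diag([15,15,.2])])
        r=minimize(cost,s[0],method='Nelder-Mead',options=dict(initial_simplex=s,maxiter=150,xatol=.05,fatol=1e-4))
        if best is None or r.fun<best.fun:best=r
    return best.x,best.fun
def camT(c,s):   # give wrist picture world R,t
    T=np.eye(4);T[:3,:3]=s['eef_rot'];T[:3,3]=s['ee_pos'];W=np.linalg.inv(T@c['T_tool_cam']);c['R']=W[:3,:3];c['t']=W[:3,3];return c
def look(n,cam='top',z0=0):
    s=status.observe();c=capture(cam)
    if cam=='wrist':camT(c,s)
    r=nets.cut_out(cam,n)
    return c,[(d['conf'],d['pixel'],d['region']) for d in r]
def delta(x,y,z,yaw_close=None):
    """cm shift in tool axes to bring TCP to world x,y,z; closing line direction yaw_close"""
    s=status.observe();d=s['eef_rot'].T@(np.array([x,y,z])-s['ee_pos'])/10
    print('t %.2f tcp'%s['t'],s['ee_pos'].round(1),'q6 %.2f'%s['qpos'][5],'shift',d.round(2),end=' ')
    if yaw_close is not None:
        Y=s['eef_rot'][:,1];a=np.arctan2(Y[1],Y[0]);e=-(yaw_close-a);e=(e+np.pi/2)%np.pi-np.pi/2;print('yaw %.3f'%e,'or %.3f'%(e-np.sign(e)*np.pi),end='')
    print()
E
python3 - <<'E'
from h import *
import pickle
P={}
for n in SZ:
    c,r=look(n)
    z0=3 if n in('offcut_long','jar_black') else 0
    for k,(cf,px,m) in enumerate(r[:2]):
        if cf<.3: continue
        p,f=fit(c,n,m,z0);print(n,'%.2f'%cf,np.round(px),m.sum(),p.round(2),'%.3f'%f)
        if k==0 :P[n]=p
pickle.dump(P,open('P.pkl','wb'))
print(status.observe()['t'])
E
```

```text
offcut_short 0.67 [285. 360.] 1284 [461.97 -59.34   0.95] 0.029
project_box 0.83 [287. 457.] 1287 [ 459.72 -229.97   -0.76] 0.060
black_case 0.70 [291. 171.] 466 [457.45 286.95   2.29] 0.101
offcut_long 0.57 [194. 422.] 6859 [ 622.78 -212.25    1.97] 0.746
offcut_long 0.56 [207. 333.] 1420 [606.    -8.97   1.55] 0.048
tray_yellow 0.61 [209. 294.] 5427 [ 6.0686e+02  4.3990e+01 -6.0000e-02] 0.309
tray_blue 0.77 [196. 422.] 6972 [ 6.2807e+02 -1.8014e+02 -1.2000e-01] 0.014
tray_blue 0.43 [285. 456.] 1237 [585.95 -24.55  -3.11] 1.000
tray_red 0.56 [207. 194.] 6533 [6.2096e+02 2.5623e+02 1.0000e-01] 0.127
jar_green 0.62 [300. 265.] 688 [4.3609e+02 1.2019e+02 2.8000e-01] 0.059
jar_green 0.39 [284. 358.] 1253 [ 4.5752e+02 -5.5170e+01  1.8000e-01] 0.495
jar_black 0.94 [192. 157.] 757 [6.2512e+02 3.0428e+02 8.0000e-02] 0.199
jar_black 0.63 [211. 291.] 5476 [ 6.433e+02  9.570e+01 -2.200e-01] 0.855
1.0
```

```bash
python3 - <<'E'
from h import *
import pickle
P=pickle.load(open('P.pkl','rb'));P['offcut_long']=np.array([606,-8.97,1.55])
c=capture('top');hsv=cv2.cvtColor(c['color'],cv2.COLOR_RGB2HSV)
H,S,V=hsv[...,0].astype(int),hsv[...,1],hsv[...,2]
for n,hs,roi in(('tray_yellow',(20,32),(240,360)),('tray_red',(0,8),(130,245)),('tray_blue',(100,125),(365,480))):
    m=((H>=hs[0])&(H<=hs[1])|((n=='tray_red')&(H>174)))&(S>150);m[:145]=0;m[255:]=0;m[:,:roi[0]]=0;m[:,roi[1]:]=0
    m=cv2.morphologyEx(m.astype(np.uint8),cv2.MORPH_OPEN,np.ones((2,2)))
    v,u=np.nonzero(m);hu=cv2.convexHull(np.c_[u,v].astype(np.int32));mm=np.zeros_like(m);cv2.fillConvexPoly(mm,hu,1)
    p,f=fit(c,n,mm);print(n,mm.sum(),p.round(2),'%.3f'%f);P[n]=p
I=c['color'][:,:,::-1].copy()
for n in SZ:
    z=3 if n in('offcut_long','jar_black') else 0
    q=(proj(c,place(n,P[n],z)));cv2.polylines(I,[cv2.convexHull((q*16).astype(np.int32))],True,(255,0,255),1,cv2.LINE_AA,4)
cv2.imwrite('pics/fit0.png',cv2.resize(I[140:325,90:500],None,fx=1.95,fy=1.95,interpolation=cv2.INTER_CUBIC))
pickle.dump(P,open('P.pkl','wb'))
E
```

```text
tray_yellow 6993 [ 6.0648e+02  4.3210e+01 -5.0000e-02] 0.013
tray_red 7142 [6.1971e+02 2.5518e+02 1.0000e-01] 0.013
tray_blue 5671 [ 6.2882e+02 -1.8150e+02 -6.0000e-02] 0.222
```

View pics/fit0.png

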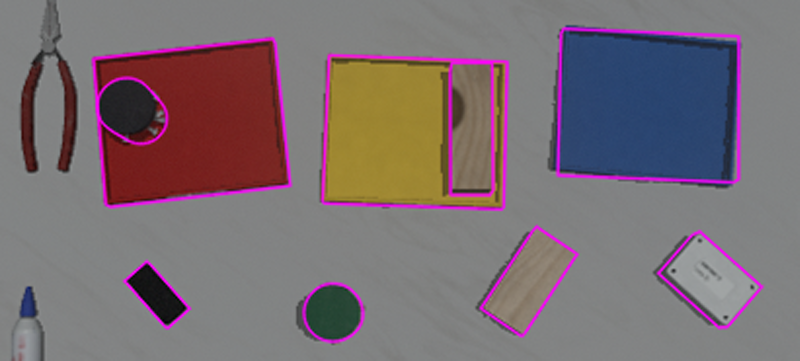

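Overlay check: the outlines fit the offcut, jar lid, white box and case, plus the yellow and red trays. For blue I keep the network fit (628.1, -180.1, -0.12), whose mismatch was only 0.014. The black jar's outline is off, but it sits in the red tray's +y half as stated.

```bash
python3 - <<'E'
from h import *
import pickle
P=pickle.load(open('P.pkl','rb'));P['tray_blue']=np.array([628.1,-180.1,-.12]);pickle.dump(P,open('P.pkl','wb'))
for n,d in(('tray_yellow',38),('tray_red',-38),('tray_blue',-32),('tray_blue',42)):
    x,y,a=P[n];print(n,d,np.round([x-d*np.sin(a),y+d*np.cos(a),a+np.pi/2],3))
delta(462,-59,230,P['offcut_short'][2])
print(np.array(P['offcut_short']))
E
```

```text
tray_yellow 38 [608.512  81.155   1.517]
tray_red -38 [623.51  217.368   1.671]
tray_blue -32 [ 624.269 -211.87     1.451]
tray_blue 42 [ 633.128 -138.402    1.451]
t 1.05 tcp [ 128.2 -560.5  231.4] q6 -0.02 shift [ 43.72 -41.45   0.13] yaw 0.843 or -2.298
[461.96829942 -59.33968978   0.95243942]
```

>>> apply_moves([
  {"x": 5, "y": -5, "z": 0, "yaw": 0.1, "fingers": 0},
  {"x": 10, "y": -9.5, "z": 0, "yaw": 0.2, "fingers": 0},
  {"x": 15, "y": -14, "z": 0, "yaw": 0.3, "fingers": 0},
  {"x": 20, "y": -19, "z": 0, "yaw": 0.4, "fingers": 0},
  {"x": 25, "y": -24, "z": 0, "yaw": 0.5, "fingers": 0},
  {"x": 30, "y": -28.5, "z": 0, "yaw": 0.6, "fingers": 0},
  {"x": 35, "y": -33, "z": 0, "yaw": 0.7, "fingers": 0},
  {"x": 40, "y": -38, "z": 0, "yaw": 0.8, "fingers": 0},
  {"x": 43.7, "y": -41.4, "z": 2, "yaw": 0.84, "fingers": 0},
  {"x": 43.7, "y": -41.4, "z": 4, "yaw": 0.84, "fingers": 0},
])

```text
t: 2.3
ee_pos: [464.2, -57.4, 192.1]
eef_rot: [[0.818, -0.576, 0.005], [-0.576, -0.818, -0.001], [0.004, -0.002, -1.0]]
wrist_force: [-0.9, -0.8, -0.7]
opening: 85.5
grasp_force: 0.0
```

```bash
python3 - <<'E'
from h import *
import pickle
P=pickle.load(open('P.pkl','rb'))
delta(462,-59,5,P['offcut_short'][2])
c,r=look('offcut_short','wrist');cv2.imwrite('pics/w1.png',c['color'][:,:,::-1])
for cf,px,m in r[:2]:print(cf,px,m.sum(),fit(c,'offcut_short',m))
print(c['T_tool_cam'].round(2))
E
```

```text
t 2.30 tcp [464.2 -57.4 192.1] q6 2.04 shift [-0.17  0.3  18.71] yaw 0.005 or -3.137
0.98 [220.3, 317.4] 6562 (array([463.03541439, -56.72385627,   0.95704449]), np.float64(0.02182289958000183))
[[  -0.     -0.95   -0.3    77.1 ]
 [   1.     -0.     -0.     -0.45]
 [   0.     -0.3     0.95 -143.25]
 [   0.      0.      0.      1.  ]]
```

View pics/w1.png

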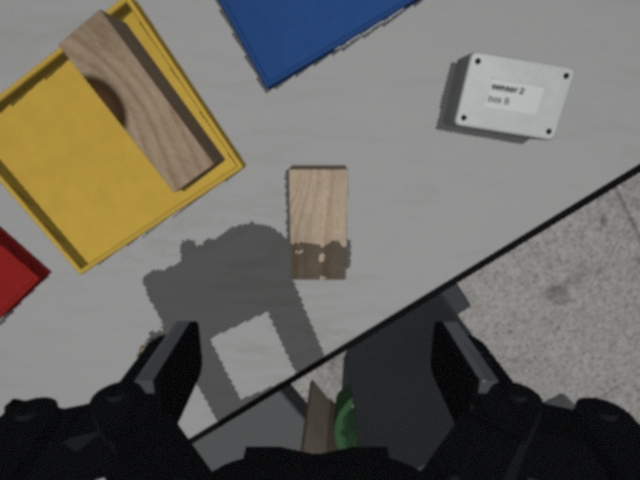

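The wrist view shows the block squarely between the fingers at (220,318), and its fit agrees with the top view within 3 mm. Descend and grip.

>>> apply_moves([
  {"x": 0, "y": 0, "z": 5, "yaw": 0, "fingers": 0},
  {"x": 0, "y": 0, "z": 10, "yaw": 0, "fingers": 0},
  {"x": -0.1, "y": 0, "z": 14, "yaw": 0, "fingers": 0},
  {"x": -0.1, "y": 0, "z": 17, "yaw": 0, "fingers": 0},
  {"x": -0.1, "y": 0, "z": 18.6, "yaw": 0, "fingers": 0},
  {"x": -0.1, "y": 0, "z": 18.6, "yaw": 0, "fingers": 255},
  {"x": -0.1, "y": 0, "z": 18.6, "yaw": 0, "fingers": 255},
  {"x": -0.1, "y": 0, "z": 18.6, "yaw": 0, "fingers": 255},
  {"x": -0.1, "y": 0, "z": 18.6, "yaw": 0, "fingers": 255},
  {"x": -0.1, "y": 0, "z": 18.6, "yaw": 0, "fingers": 255},
])

```text
t: 3.65
ee_pos: [462.2, -59.4, 6.6]
eef_rot: [[0.817, -0.577, 0.003], [-0.577, -0.817, -0.001], [0.003, -0.001, -1.0]]
wrist_force: [-1.2, -2.5, 6.6]
opening: 44.0
grasp_force: 62.6
```

```bash
python3 - <<'E'
from h import *
delta(608.5,81,65,1.517)
s=status.observe();print(s['grasp_force'],s['opening'])
E
```

```text
t 3.65 tcp [462.2 -59.4   6.6] q6 2.03 shift [  3.87 -19.91  -5.81] yaw -0.561 or 2.580
62.58378624916077 44.040502418631014
```

>>> apply_moves([
  {"x": 0, "y": 0, "z": -3, "yaw": 0, "fingers": 255},
  {"x": 0, "y": 0, "z": -6.5, "yaw": 0, "fingers": 255},
  {"x": 0.6, "y": -3, "z": -7, "yaw": -0.1, "fingers": 255},
  {"x": 1.4, "y": -7, "z": -7, "yaw": -0.2, "fingers": 255},
  {"x": 2.2, "y": -11.5, "z": -7, "yaw": -0.3, "fingers": 255},
  {"x": 3, "y": -15.5, "z": -7, "yaw": -0.42, "fingers": 255},
  {"x": 3.7, "y": -19, "z": -7, "yaw": -0.54, "fingers": 255},
  {"x": 3.9, "y": -19.9, "z": -7, "yaw": -0.56, "fingers": 255},
  {"x": 3.9, "y": -19.9, "z": -6, "yaw": -0.56, "fingers": 255},
  {"x": 3.9, "y": -19.9, "z": -6, "yaw": -0.56, "fingers": 255},
])

```text
t: 4.9
ee_pos: [605.6, 80.0, 64.0]
eef_rot: [[0.998, -0.057, -0.004], [-0.057, -0.998, -0.001], [-0.004, 0.001, -1.0]]
wrist_force: [-0.7, -0.5, -0.9]
opening: 43.7
grasp_force: 61.8
```

```bash
python3 - <<'E'
from h import *
delta(608.5,81,9.6,1.517)
c=capture('wrist');cv2.imwrite('pics/w2.png',c['color'][:,:,::-1])
E
```

```text
t 4.90 tcp [605.6  80.   64. ] q6 1.74 shift [ 0.3  -0.13  5.44] yaw -0.003 or 3.139
```

View pics/w2.png

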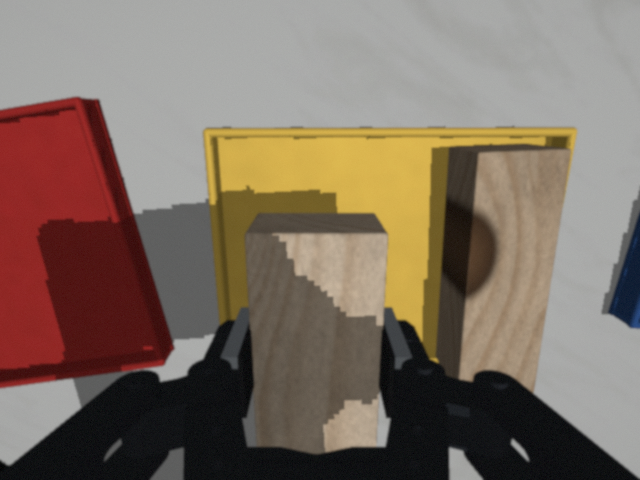

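The held block is square over the free half of the yellow tray, with clearance to the long offcut (cols 245–385 against 440 and beyond). Lower and release with a small opening.

>>> apply_moves([
  {"x": 0.2, "y": 0, "z": 2, "yaw": 0, "fingers": 255},
  {"x": 0.2, "y": 0, "z": 4, "yaw": 0, "fingers": 255},
  {"x": 0.2, "y": 0, "z": 5, "yaw": 0, "fingers": 255},
  {"x": 0.2, "y": 0, "z": 5.3, "yaw": 0, "fingers": 255},
  {"x": 0.2, "y": 0, "z": 5.4, "yaw": 0, "fingers": 255},
  {"x": 0.2, "y": 0, "z": 5.4, "yaw": 0, "fingers": 255},
])

```text
t: 5.7
ee_pos: [610.2, 80.9, 11.9]
eef_rot: [[0.998, -0.055, 0.001], [-0.055, -0.998, 0.0], [0.001, -0.0, -1.0]]
wrist_force: [-0.7, -0.0, -0.6]
opening: 44.1
grasp_force: 61.8
```

>>> apply_moves([
  {"z": 0.1, "fingers": 255},
  {"z": 0.15, "fingers": 255},
  {"z": 0.15, "fingers": 255},
])

```text
schema error: expected keys x, y, z, yaw, fingers
```

>>> apply_moves([
  {"x": 0, "y": 0, "z": 0.1, "yaw": 0, "fingers": 255},
  {"x": 0, "y": 0, "z": 0.15, "yaw": 0, "fingers": 255},
  {"x": 0, "y": 0, "z": 0.15, "yaw": 0, "fingers": 255},
])

```text
t: 6.08
ee_pos: [609.8, 80.9, 9.8]
eef_rot: [[0.998, -0.055, 0.0], [-0.055, -0.998, -0.0], [0.0, 0.0, -1.0]]
wrist_force: [-0.3, 0.4, -1.3]
opening: 43.6
grasp_force: 61.8
```

>>> apply_moves([
  {"x": 0, "y": 0, "z": 0.05, "yaw": 0, "fingers": 255},
  {"x": 0, "y": 0, "z": 0.1, "yaw": 0, "fingers": 255},
  {"x": 0, "y": 0, "z": 0.1, "yaw": 0, "fingers": 255},
])

```text
t: 6.45
ee_pos: [609.8, 81.0, 9.6]
eef_rot: [[0.998, -0.055, 0.0], [-0.055, -0.998, 0.0], [0.0, -0.0, -1.0]]
wrist_force: [-2.0, -0.3, 5.0]
opening: 43.9
grasp_force: 62.7
```

Floor contact (5 N). Release, then rise.

>>> apply_moves([
  {"x": 0, "y": 0, "z": 0, "yaw": 0, "fingers": 105},
  {"x": 0, "y": 0, "z": 0, "yaw": 0, "fingers": 105},
  {"x": 0, "y": 0, "z": 0, "yaw": 0, "fingers": 105},
  {"x": 0, "y": 0, "z": 0, "yaw": 0, "fingers": 105},
])

```text
t: 6.95
ee_pos: [609.7, 80.9, 8.6]
eef_rot: [[0.998, -0.055, -0.0], [-0.055, -0.998, -0.0], [-0.0, 0.0, -1.0]]
wrist_force: [-0.1, -0.5, 0.9]
opening: 50.2
grasp_force: 0.0
```

```bash
python3 - <<'E'
from h import *
s=status.observe();print(s['grasp_force'],s['opening'])
delta(435,121,170,0.1)
E
```

```text
0.0 50.20728810259721
t 6.95 tcp [609.7  80.9   8.6] q6 1.74 shift [-17.67  -3.04 -16.14] yaw 1.416 or -1.726
```

>>> apply_moves([
  {"x": 0, "y": 0, "z": -4, "yaw": 0, "fingers": 105},
  {"x": 0, "y": 0, "z": -9, "yaw": 0, "fingers": 0},
  {"x": -1, "y": 0, "z": -14, "yaw": -0.17, "fingers": 0},
  {"x": -4, "y": -0.5, "z": -17, "yaw": -0.35, "fingers": 0},
  {"x": -8, "y": -1, "z": -17, "yaw": -0.53, "fingers": 0},
  {"x": -12, "y": -2, "z": -17, "yaw": -0.71, "fingers": 0},
  {"x": -15, "y": -2.5, "z": -17, "yaw": -0.89, "fingers": 0},
  {"x": -17.7, "y": -3, "z": -17, "yaw": -1.07, "fingers": 0},
  {"x": -17.7, "y": -3, "z": -17, "yaw": -1.25, "fingers": 0},
  {"x": -17.7, "y": -3, "z": -17, "yaw": -1.43, "fingers": 0},
])

```text
t: 8.2
ee_pos: [434.3, 120.8, 179.0]
eef_rot: [[0.188, 0.982, 0.001], [0.982, -0.188, 0.0], [0.0, 0.001, -1.0]]
wrist_force: [-0.4, 0.5, 0.3]
opening: 85.6
grasp_force: 0.0
```

>>> apply_moves([
  {"x": 0, "y": 0, "z": 0, "yaw": -0.18, "fingers": 0},
  {"x": 0, "y": 0, "z": 0, "yaw": -0.3, "fingers": 0},
  {"x": 0, "y": 0, "z": 0, "yaw": -0.3, "fingers": 0},
])

```text
t: 8.57
ee_pos: [434.6, 120.6, 178.8]
eef_rot: [[-0.102, 0.995, 0.0], [0.995, 0.102, -0.0], [-0.0, 0.0, -1.0]]
wrist_force: [0.4, 1.3, 0.0]
opening: 85.6
grasp_force: 0.0
```

```bash
python3 - <<'E'
from h import *
c,r=look('jar_green','wrist');cv2.imwrite('pics/w3.png',c['color'][:,:,::-1])
for cf,px,m in r[:2]:print(cf,px,m.sum(),fit(c,'jar_green',m))
delta(435,121,8,0.1)
E
```

```text
0.87 [236.4, 319.7] 4388 (array([4.35763992e+02, 1.24999954e+02, 5.91189800e-03]), np.float64(0.13281425833702087))
0.36 [291.7, 522.4] 7758 (array([6.04500451e+02, 8.97998013e+01, 1.75486686e-01]), np.float64(0.38984188437461853))
t 8.68 tcp [434.6 120.6 178.8] q6 0.14 shift [ 0.04  0.04 17.08] yaw 0.002 or -3.139
```

View pics/w3.png

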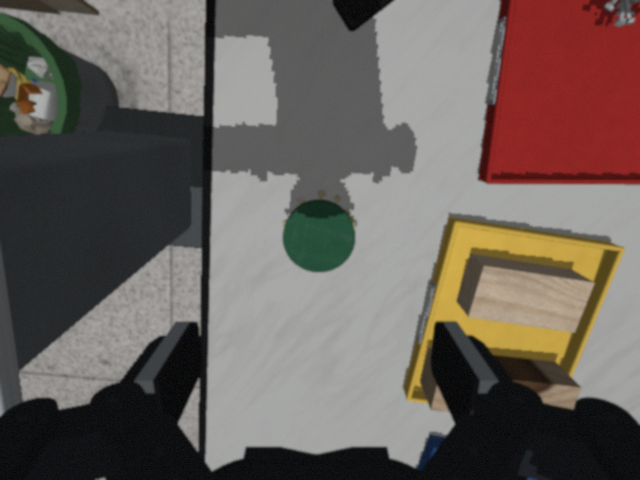

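The lid is centred at (236,319), and the clear body confuses the mask. The short offcut lies flat in the yellow tray. I'll take the lid centre at its height.

```bash
python3 - <<'E'
from h import *
s=status.observe();c=camT(capture('wrist'),s)
print(ray(c,(319.5,235.5),62))
h=cv2.cvtColor(c['color'],cv2.COLOR_RGB2HSV);m=(h[...,0]>50)&(h[...,0]<95)&(h[...,1]>80);m[:,:250]=0;m[:,390:]=0
v,u=np.nonzero(m);print(m.sum(),u.min(),u.max(),v.min(),v.max());p=ray(c,((u.min()+u.max())/2,(v.min()+v.max())/2),60);print(p)
delta(p[0],p[1],8,.1)
E
```

```text
[436.2005893  125.59581019  62.        ]
4012 250 385 0 479
[435.21081738 122.05840313  60.        ]
t 8.72 tcp [434.6 120.6 178.8] q6 0.14 shift [ 0.14  0.07 17.08] yaw 0.002 or -3.139
```

>>> apply_moves([
  {"x": 0.35, "y": 0.1, "z": 5, "yaw": 0, "fingers": 0},
  {"x": 0.35, "y": 0.1, "z": 10, "yaw": 0, "fingers": 0},
  {"x": 0.35, "y": 0.1, "z": 14, "yaw": 0, "fingers": 0},
  {"x": 0.35, "y": 0.1, "z": 16.5, "yaw": 0, "fingers": 0},
  {"x": 0.35, "y": 0.1, "z": 17, "yaw": 0, "fingers": 0},
  {"x": 0.35, "y": 0.1, "z": 17, "yaw": 0, "fingers": 255},
  {"x": 0.35, "y": 0.1, "z": 17, "yaw": 0, "fingers": 255},
  {"x": 0.35, "y": 0.1, "z": 17, "yaw": 0, "fingers": 255},
  {"x": 0.35, "y": 0.1, "z": 17, "yaw": 0, "fingers": 255},
  {"x": 0.35, "y": 0.1, "z": 17, "yaw": 0, "fingers": 255},
])

```text
t: 9.98
ee_pos: [436.3, 124.4, 10.4]
eef_rot: [[-0.104, 0.995, 0.003], [0.995, 0.104, 0.001], [0.0, 0.003, -1.0]]
wrist_force: [-0.2, -0.0, 5.6]
opening: 47.3
grasp_force: 57.4
```

```bash
python3 - <<'E'
from h import *
delta(623.5,217,75,0.1)
E
```

```text
t 9.97 tcp [436.3 124.4  10.4] q6 0.15 shift [ 7.27 19.6  -6.4 ] yaw 0.004 or -3.138
```

>>> apply_moves([
  {"x": 0, "y": 0, "z": -2, "yaw": 0, "fingers": 255},
  {"x": 0, "y": 0, "z": -4.5, "yaw": 0, "fingers": 255},
  {"x": 1, "y": 3, "z": -6.4, "yaw": 0, "fingers": 255},
  {"x": 2.3, "y": 6.5, "z": -6.4, "yaw": 0, "fingers": 255},
  {"x": 3.8, "y": 10, "z": -6.4, "yaw": 0, "fingers": 255},
  {"x": 5.1, "y": 13.5, "z": -6.4, "yaw": 0, "fingers": 255},
  {"x": 6.3, "y": 17, "z": -6.4, "yaw": 0, "fingers": 255},
  {"x": 7.2, "y": 19.2, "z": -6.4, "yaw": 0, "fingers": 255},
  {"x": 7.2, "y": 19.6, "z": -6.4, "yaw": 0, "fingers": 255},
  {"x": 7.2, "y": 19.6, "z": -6.4, "yaw": 0, "fingers": 255},
])

```text
t: 11.22
ee_pos: [621.9, 215.7, 72.8]
eef_rot: [[-0.104, 0.995, -0.001], [0.995, 0.104, -0.001], [-0.0, -0.001, -1.0]]
wrist_force: [-0.9, -0.1, -2.5]
opening: 47.6
grasp_force: 60.4
```

```bash
python3 - <<'E'
from h import *
delta(623.5,217,14,0.1)
c=capture('wrist');cv2.imwrite('pics/w4.png',c['color'][:,:,::-1])
E
```

```text
t 11.22 tcp [621.9 215.7  72.8] q6 0.21 shift [0.12 0.18 5.88] yaw 0.004 or -3.138
```

View pics/w4.png

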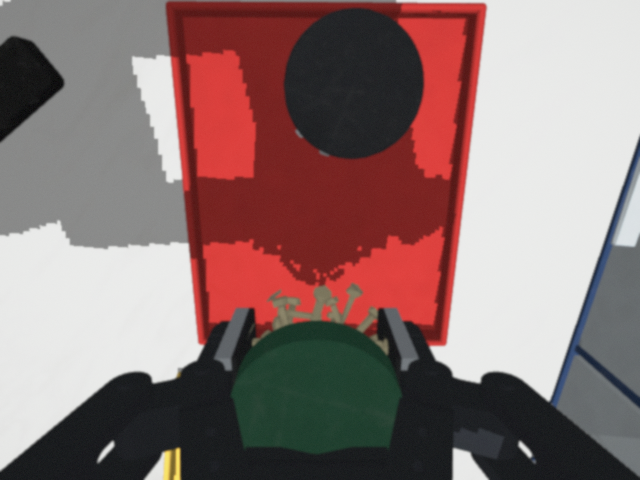

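The jar is upright and centred between the red tray's side walls (walls at cols 200 and 445, jar at 318). Before lowering I check the near wall (row 343) against the tray fit.

```bash
python3 - <<'E'
from h import *
s=status.observe();c=camT(capture('wrist'),s)
print(ray(c,(322,343),18),ray(c,(322,5),18),ray(c,(354,83),65),s['ee_pos'])
E
```

```text
[628.78703681 175.42206091  18.        ] [610.72991953 342.10143131  18.        ] [625.10629802 307.92561837  65.        ] [621.62383599 215.54525527  72.8366948 ]
```

>>> apply_moves([
  {"x": 0.2, "y": 0.1, "z": 2, "yaw": 0, "fingers": 255},
  {"x": 0.2, "y": 0.1, "z": 4, "yaw": 0, "fingers": 255},
  {"x": 0.2, "y": 0.1, "z": 5.2, "yaw": 0, "fingers": 255},
  {"x": 0.2, "y": 0.1, "z": 5.7, "yaw": 0, "fingers": 255},
  {"x": 0.2, "y": 0.1, "z": 5.8, "yaw": 0, "fingers": 255},
  {"x": 0.2, "y": 0.1, "z": 5.8, "yaw": 0, "fingers": 255},
])

```text
t: 12.08
ee_pos: [624.0, 218.4, 15.4]
eef_rot: [[-0.104, 0.995, 0.001], [0.995, 0.104, 0.0], [0.0, 0.001, -1.0]]
wrist_force: [0.2, -0.3, -1.8]
opening: 47.3
grasp_force: 60.4
```

>>> apply_moves([
  {"x": 0, "y": 0, "z": 0.1, "yaw": 0, "fingers": 255},
  {"x": 0, "y": 0, "z": 0.15, "yaw": 0, "fingers": 255},
  {"x": 0, "y": 0, "z": 0.15, "yaw": 0, "fingers": 255},
])

```text
t: 12.45
ee_pos: [623.8, 218.3, 13.7]
eef_rot: [[-0.104, 0.995, 0.001], [0.995, 0.104, 0.0], [-0.0, 0.001, -1.0]]
wrist_force: [0.2, -0.6, 0.6]
opening: 47.4
grasp_force: 60.2
```

>>> apply_moves([
  {"x": 0, "y": 0, "z": 0.05, "yaw": 0, "fingers": 255},
  {"x": 0, "y": 0, "z": 0.08, "yaw": 0, "fingers": 255},
  {"x": 0, "y": 0, "z": 0.08, "yaw": 0, "fingers": 255},
])

```text
t: 12.82
ee_pos: [623.8, 218.1, 13.5]
eef_rot: [[-0.104, 0.995, 0.001], [0.995, 0.104, -0.0], [-0.0, 0.001, -1.0]]
wrist_force: [-1.6, -1.9, 5.3]
opening: 47.4
grasp_force: 59.6
```

>>> apply_moves([
  {"x": 0, "y": 0, "z": 0, "yaw": 0, "fingers": 100},
  {"x": 0, "y": 0, "z": 0, "yaw": 0, "fingers": 60},
  {"x": 0, "y": 0, "z": 0, "yaw": 0, "fingers": 40},
  {"x": 0, "y": 0, "z": 0, "yaw": 0, "fingers": 40},
  {"x": 0, "y": 0, "z": 0, "yaw": 0, "fingers": 40},
  {"x": 0, "y": 0, "z": -3, "yaw": 0, "fingers": 40},
  {"x": 0, "y": 0, "z": -7, "yaw": 0, "fingers": 40},
  {"x": 0, "y": 0, "z": -12, "yaw": 0, "fingers": 40},
  {"x": 0, "y": 0, "z": -17, "yaw": 0, "fingers": 0},
  {"x": 0, "y": 0, "z": -17, "yaw": 0, "fingers": 0},
])

```text
t: 14.08
ee_pos: [626.0, 219.1, 187.8]
eef_rot: [[-0.104, 0.995, 0.01], [0.995, 0.104, 0.003], [0.002, 0.01, -1.0]]
wrist_force: [-0.3, 0.7, 0.6]
opening: 85.4
grasp_force: 0.0
```

```bash
python3 - <<'E'
from h import *
delta(460,-230,180,-0.76)
E
```

```text
t 14.07 tcp [626.  219.1 187.8] q6 0.22 shift [-42.94 -21.18   0.48] yaw 0.864 or -2.278
```

>>> apply_moves([
  {"x": -5, "y": -2.5, "z": 0, "yaw": 0.1, "fingers": 0},
  {"x": -10, "y": -5, "z": 0, "yaw": 0.2, "fingers": 0},
  {"x": -15, "y": -7.5, "z": 0, "yaw": 0.3, "fingers": 0},
  {"x": -20, "y": -10, "z": 0, "yaw": 0.4, "fingers": 0},
  {"x": -25, "y": -12.5, "z": 0, "yaw": 0.5, "fingers": 0},
  {"x": -30, "y": -15, "z": 0, "yaw": 0.6, "fingers": 0},
  {"x": -35, "y": -17.5, "z": 0, "yaw": 0.7, "fingers": 0},
  {"x": -40, "y": -20, "z": 0, "yaw": 0.8, "fingers": 0},
  {"x": -42.9, "y": -21.2, "z": 0, "yaw": 0.86, "fingers": 0},
  {"x": -42.9, "y": -21.2, "z": 0, "yaw": 0.86, "fingers": 0},
])

```text
t: 15.32
ee_pos: [456.1, -231.8, 181.5]
eef_rot: [[0.688, 0.725, -0.002], [0.725, -0.688, 0.001], [-0.001, -0.002, -1.0]]
wrist_force: [0.3, 0.5, -0.3]
opening: 85.4
grasp_force: 0.0
```

```bash
python3 - <<'E'
from h import *
c,r=look('project_box','wrist');cv2.imwrite('pics/w5.png',c['color'][:,:,::-1])
for cf,px,m in r[:1]:
    p,f=fit(c,'project_box',m);print(cf,px,m.sum(),p,f);delta(p[0],p[1],5,p[2])
E
```

```text
0.8 [215.9, 315.3] 6652 [ 460.09750659 -225.91128604    2.3797811 ] 0.02546582743525505
t 15.43 tcp [ 456.9 -229.9  181.8] q6 0.27 shift [ 5.100e-01 -1.000e-02  1.768e+01] yaw 0.006 or -3.136
```

View pics/w5.png

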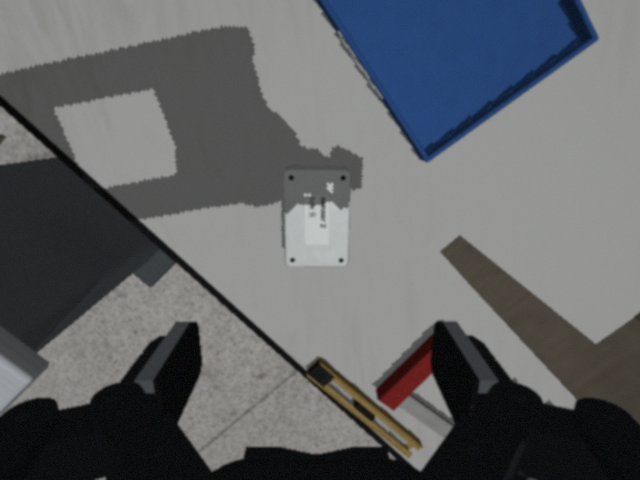

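The box is square between the fingers at (216,315), its fit agrees with the top view within 4 mm, and the clamp is clear. Descend and grip.

>>> apply_moves([
  {"x": 0.4, "y": 0, "z": 5, "yaw": 0, "fingers": 0},
  {"x": 0.4, "y": 0, "z": 10, "yaw": 0, "fingers": 0},
  {"x": 0.4, "y": 0, "z": 14, "yaw": 0, "fingers": 0},
  {"x": 0.4, "y": 0, "z": 17, "yaw": 0, "fingers": 0},
  {"x": 0.4, "y": 0, "z": 17.6, "yaw": 0, "fingers": 0},
  {"x": 0.4, "y": 0, "z": 17.6, "yaw": 0, "fingers": 255},
  {"x": 0.4, "y": 0, "z": 17.6, "yaw": 0, "fingers": 255},
  {"x": 0.4, "y": 0, "z": 17.6, "yaw": 0, "fingers": 255},
  {"x": 0.4, "y": 0, "z": 17.6, "yaw": 0, "fingers": 255},
  {"x": 0.4, "y": 0, "z": 17.6, "yaw": 0, "fingers": 255},
])

```text
t: 16.68
ee_pos: [461.2, -228.0, 8.1]
eef_rot: [[0.686, 0.728, 0.003], [0.728, -0.686, -0.001], [0.001, 0.003, -1.0]]
wrist_force: [0.8, 1.1, 6.6]
opening: 48.9
grasp_force: 64.1
```

```bash
python3 - <<'E'
from h import *
delta(624.3,-212,60,1.451)
E
```

```text
t 16.68 tcp [ 461.2 -228.     8.1] q6 0.27 shift [12.35 10.79 -5.14] yaw 0.934 or -2.207
```

>>> apply_moves([
  {"x": 0, "y": 0, "z": -2.5, "yaw": 0, "fingers": 255},
  {"x": 0, "y": 0, "z": -5.2, "yaw": 0.1, "fingers": 255},
  {"x": 2, "y": 2, "z": -5.2, "yaw": 0.24, "fingers": 255},
  {"x": 4.5, "y": 4, "z": -5.2, "yaw": 0.38, "fingers": 255},
  {"x": 7, "y": 6, "z": -5.2, "yaw": 0.52, "fingers": 255},
  {"x": 9.5, "y": 8.5, "z": -5.2, "yaw": 0.66, "fingers": 255},
  {"x": 11.5, "y": 10.3, "z": -5.2, "yaw": 0.8, "fingers": 255},
  {"x": 12.4, "y": 10.8, "z": -5.2, "yaw": 0.93, "fingers": 255},
  {"x": 12.4, "y": 10.8, "z": -5.2, "yaw": 0.93, "fingers": 255},
  {"x": 12.4, "y": 10.8, "z": -5.2, "yaw": 0.93, "fingers": 255},
])

```text
t: 17.92
ee_pos: [622.9, -211.4, 58.5]
eef_rot: [[0.994, -0.113, -0.001], [-0.113, -0.994, 0.0], [-0.001, 0.0, -1.0]]
wrist_force: [-0.2, 0.1, -0.5]
opening: 48.9
grasp_force: 63.2
```

```bash
python3 - <<'E'
from h import *
delta(624.3,-212,12.5,1.451)
c=capture('wrist');cv2.imwrite('pics/w6.png',c['color'][:,:,::-1])
E
```

```text
t 17.93 tcp [ 622.9 -211.4   58.5] q6 1.34 shift [0.15 0.04 4.6 ] yaw 0.006 or -3.135
```

View pics/w6.png

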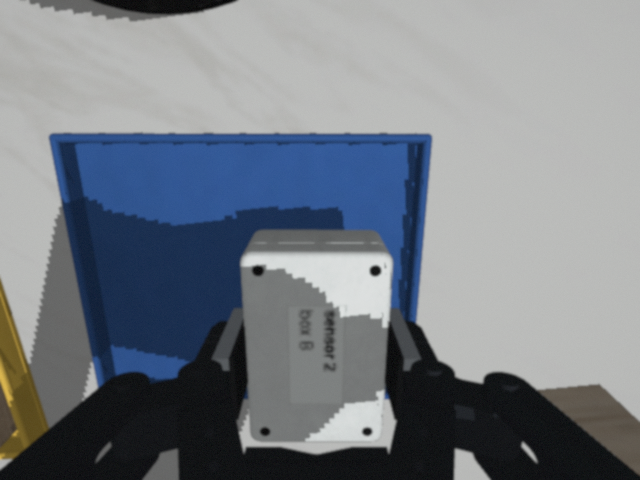

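The box is right way up inside the blue tray's right half, with the right wall about 50 mm from the tool axis. I shift it 3 mm inward and lower.

>>> apply_moves([
  {"x": 0.1, "y": -0.3, "z": 2, "yaw": 0, "fingers": 255},
  {"x": 0.1, "y": -0.3, "z": 3.5, "yaw": 0, "fingers": 255},
  {"x": 0.1, "y": -0.3, "z": 4.4, "yaw": 0, "fingers": 255},
  {"x": 0.1, "y": -0.3, "z": 4.6, "yaw": 0, "fingers": 255},
  {"x": 0.1, "y": -0.3, "z": 4.7, "yaw": 0, "fingers": 255},
  {"x": 0.1, "y": -0.3, "z": 4.7, "yaw": 0, "fingers": 255},
])

```text
t: 18.73
ee_pos: [625.3, -208.7, 12.0]
eef_rot: [[0.993, -0.115, 0.001], [-0.115, -0.993, -0.0], [0.001, 0.0, -1.0]]
wrist_force: [-0.6, -0.5, -1.1]
opening: 48.8
grasp_force: 63.2
```

>>> apply_moves([
  {"x": 0, "y": 0, "z": 0.05, "yaw": 0, "fingers": 255},
  {"x": 0, "y": 0, "z": 0.1, "yaw": 0, "fingers": 255},
  {"x": 0, "y": 0, "z": 0.1, "yaw": 0, "fingers": 255},
])

```text
t: 19.1
ee_pos: [625.3, -208.6, 11.2]
eef_rot: [[0.993, -0.115, 0.001], [-0.115, -0.993, -0.0], [0.001, 0.0, -1.0]]
wrist_force: [-0.9, 0.7, 4.1]
opening: 48.5
grasp_force: 63.7
```

Contact. Release and rise.

>>> apply_moves([
  {"x": 0, "y": 0, "z": 0, "yaw": 0, "fingers": 90},
  {"x": 0, "y": 0, "z": 0, "yaw": 0, "fingers": 90},
  {"x": 0, "y": 0, "z": 0, "yaw": 0, "fingers": 90},
  {"x": 0, "y": 0, "z": 0, "yaw": 0, "fingers": 90},
  {"x": 0, "y": 0, "z": -3, "yaw": 0, "fingers": 90},
  {"x": 0, "y": 0, "z": -7, "yaw": 0, "fingers": 90},
  {"x": 0, "y": 0, "z": -12, "yaw": 0, "fingers": 90},
  {"x": 0, "y": 0, "z": -17, "yaw": 0, "fingers": 90},
  {"x": 0, "y": 0, "z": -17, "yaw": 0, "fingers": 90},
])

```text
t: 20.23
ee_pos: [627.4, -209.4, 185.8]
eef_rot: [[0.993, -0.115, 0.01], [-0.115, -0.993, -0.004], [0.01, 0.002, -1.0]]
wrist_force: [0.1, -0.8, -0.4]
opening: 55.3
grasp_force: 0.0
```

```bash
python3 - <<'E'
from h import *
delta(457.5,287,180,2.29)
E
```

```text
t 20.23 tcp [ 627.4 -209.4  185.8] q6 1.35 shift [-22.59 -47.36   0.24] yaw -0.834 or 2.307
```

>>> apply_moves([
  {"x": -2.3, "y": -5, "z": 0, "yaw": -0.1, "fingers": 40},
  {"x": -4.6, "y": -10, "z": 0, "yaw": -0.2, "fingers": 40},
  {"x": -7, "y": -15, "z": 0, "yaw": -0.3, "fingers": 40},
  {"x": -9.5, "y": -20, "z": 0, "yaw": -0.4, "fingers": 40},
  {"x": -12, "y": -25, "z": 0, "yaw": -0.5, "fingers": 40},
  {"x": -14.5, "y": -30, "z": 0, "yaw": -0.6, "fingers": 40},
  {"x": -17, "y": -35, "z": 0, "yaw": -0.7, "fingers": 40},
  {"x": -19.2, "y": -40, "z": 0, "yaw": -0.8, "fingers": 40},
  {"x": -21.5, "y": -45, "z": 0, "yaw": -0.83, "fingers": 40},
  {"x": -22.6, "y": -47.4, "z": 0, "yaw": -0.83, "fingers": 40},
])

```text
t: 21.48
ee_pos: [453.3, 290.4, 179.4]
eef_rot: [[0.753, 0.658, -0.002], [0.658, -0.753, -0.001], [-0.002, -0.001, -1.0]]
wrist_force: [0.2, 0.2, 1.1]
opening: 72.1
grasp_force: 0.0
```

```bash
python3 - <<'E'
from h import *
c,r=look('black_case','wrist');cv2.imwrite('pics/w7.png',c['color'][:,:,::-1])
for cf,px,m in r[:1]:
    p,f=fit(c,'black_case',m);print(cf,px,m.sum(),p,f);delta(p[0],p[1],3,p[2])
E
```

```text
0.59 [216.4, 323.6] 2283 [457.73674322 290.3542473    2.30447784] 0.05065666139125824
t 21.57 tcp [453.5 290.3 179.3] q6 1.40 shift [ 0.35  0.29 17.63] yaw -0.015 or 3.126
```

View pics/w7.png

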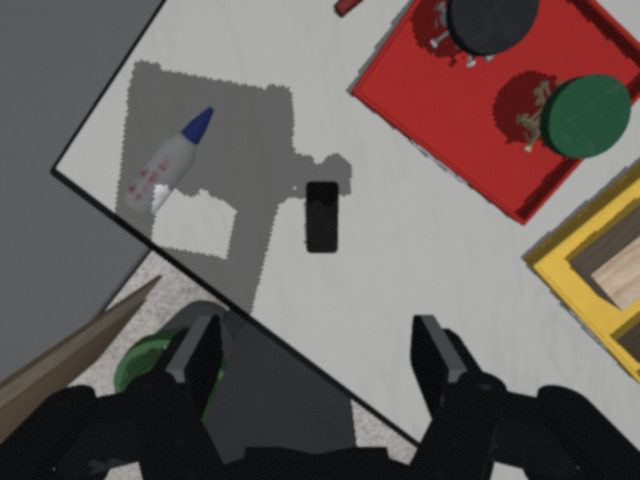

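The case is nearly square to the fingers at (216,323), and the green jar is standing upright in the red tray. Descend and grip.

>>> apply_moves([
  {"x": 0.35, "y": 0.2, "z": 5, "yaw": -0.01, "fingers": 40},
  {"x": 0.35, "y": 0.2, "z": 10, "yaw": -0.01, "fingers": 40},
  {"x": 0.35, "y": 0.2, "z": 14, "yaw": -0.01, "fingers": 40},
  {"x": 0.35, "y": 0.2, "z": 17, "yaw": -0.01, "fingers": 60},
  {"x": 0.35, "y": 0.2, "z": 17.5, "yaw": -0.01, "fingers": 80},
  {"x": 0.35, "y": 0.2, "z": 17.6, "yaw": -0.01, "fingers": 255},
  {"x": 0.35, "y": 0.2, "z": 17.6, "yaw": -0.01, "fingers": 255},
  {"x": 0.35, "y": 0.2, "z": 17.6, "yaw": -0.01, "fingers": 255},
  {"x": 0.35, "y": 0.2, "z": 17.6, "yaw": -0.01, "fingers": 255},
  {"x": 0.35, "y": 0.2, "z": 17.6, "yaw": -0.01, "fingers": 255},
])

```text
t: 22.82
ee_pos: [459.9, 289.5, 5.9]
eef_rot: [[0.748, 0.663, 0.003], [0.663, -0.748, 0.001], [0.003, 0.001, -1.0]]
wrist_force: [0.5, 0.1, 7.0]
opening: 24.1
grasp_force: 59.6
```

```bash
python3 - <<'E'
from h import *
delta(633,-138,130,1.451)
E
```

```text
t 22.82 tcp [459.9 289.5   5.9] q6 1.39 shift [-15.35  43.49 -12.41] yaw 0.845 or -2.297
```

>>> apply_moves([
  {"x": 0, "y": 0, "z": -4, "yaw": 0, "fingers": 255},
  {"x": 0, "y": 0, "z": -8.5, "yaw": 0.05, "fingers": 255},
  {"x": -1, "y": 3, "z": -12.5, "yaw": 0.15, "fingers": 255},
  {"x": -2.8, "y": 8, "z": -12.5, "yaw": 0.26, "fingers": 255},
  {"x": -4.9, "y": 14, "z": -12.5, "yaw": 0.37, "fingers": 255},
  {"x": -7, "y": 20, "z": -12.5, "yaw": 0.48, "fingers": 255},
  {"x": -9, "y": 26, "z": -12.5, "yaw": 0.6, "fingers": 255},
  {"x": -11.2, "y": 32, "z": -12.5, "yaw": 0.72, "fingers": 255},
  {"x": -13.4, "y": 38, "z": -12.5, "yaw": 0.84, "fingers": 255},
  {"x": -15.3, "y": 43.4, "z": -12.5, "yaw": 0.84, "fingers": 255},
])

```text
t: 24.08
ee_pos: [632.4, -138.7, 129.9]
eef_rot: [[0.993, -0.116, 0.001], [-0.116, -0.993, 0.0], [0.001, -0.0, -1.0]]
wrist_force: [1.2, 0.6, -0.0]
opening: 23.6
grasp_force: 59.1
```

```bash
python3 - <<'E'
from h import *
c=capture('wrist');cv2.imwrite('pics/w8.png',c['color'][:,:,::-1])
delta(633,-138,9,1.451)
E
```

```text
t 24.12 tcp [ 635.6 -146.6  129.7] q6 1.45 shift [-0.44 -0.89 12.07] yaw 0.001 or -3.141
```

View pics/w8.png

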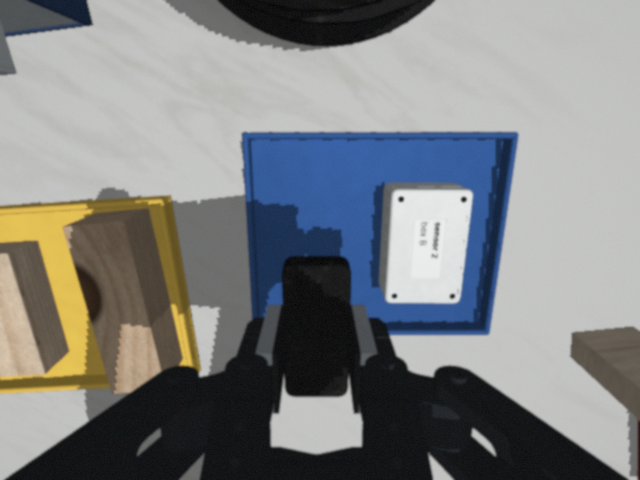

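The case is over the free left half of the blue tray, about 44 mm from the left wall and 40 mm from the white box, which lies flat. The other trays are in order too. I let the arm settle while lowering.

>>> apply_moves([
  {"x": 0, "y": 0, "z": 0, "yaw": 0, "fingers": 255},
  {"x": 0, "y": 0, "z": 3, "yaw": 0, "fingers": 255},
  {"x": 0, "y": 0, "z": 6, "yaw": 0, "fingers": 255},
  {"x": 0, "y": 0, "z": 8, "yaw": 0, "fingers": 255},
  {"x": 0, "y": 0, "z": 8, "yaw": 0, "fingers": 255},
])

```text
t: 24.75
ee_pos: [630.3, -134.9, 48.1]
eef_rot: [[0.994, -0.113, -0.004], [-0.113, -0.994, 0.001], [-0.004, -0.001, -1.0]]
wrist_force: [-0.3, 0.4, -0.1]
opening: 23.6
grasp_force: 59.1
```

```bash
python3 - <<'E'
from h import *
delta(633,-138,10,1.451)
E
```

```text
t 24.75 tcp [ 630.3 -134.9   48.1] q6 1.46 shift [0.32 0.28 3.81] yaw 0.006 or -3.135
```

>>> apply_moves([
  {"x": 0.1, "y": 0.3, "z": 2, "yaw": 0, "fingers": 255},
  {"x": 0.1, "y": 0.3, "z": 3.2, "yaw": 0, "fingers": 255},
  {"x": 0.1, "y": 0.3, "z": 3.6, "yaw": 0, "fingers": 255},
  {"x": 0.1, "y": 0.3, "z": 3.7, "yaw": 0, "fingers": 255},
  {"x": 0.1, "y": 0.3, "z": 3.8, "yaw": 0, "fingers": 255},
  {"x": 0.1, "y": 0.3, "z": 3.8, "yaw": 0, "fingers": 255},
])

```text
t: 25.5
ee_pos: [632.8, -140.0, 11.9]
eef_rot: [[0.993, -0.115, 0.001], [-0.115, -0.993, -0.0], [0.001, 0.0, -1.0]]
wrist_force: [-0.6, 0.1, -0.4]
opening: 23.5
grasp_force: 59.2
```

>>> apply_moves([
  {"x": 0, "y": 0, "z": 0.1, "yaw": 0, "fingers": 255},
  {"x": 0, "y": 0, "z": 0.2, "yaw": 0, "fingers": 255},
  {"x": 0, "y": 0, "z": 0.2, "yaw": 0, "fingers": 255},
])

```text
t: 25.88
ee_pos: [632.5, -139.9, 9.4]
eef_rot: [[0.993, -0.115, -0.0], [-0.115, -0.993, -0.0], [-0.0, 0.0, -1.0]]
wrist_force: [0.2, 0.4, -0.6]
opening: 23.8
grasp_force: 59.2
```

>>> apply_moves([
  {"x": 0, "y": 0, "z": 0.05, "yaw": 0, "fingers": 255},
  {"x": 0, "y": 0, "z": 0.08, "yaw": 0, "fingers": 255},
  {"x": 0, "y": 0, "z": 0.08, "yaw": 0, "fingers": 255},
])

```text
t: 26.25
ee_pos: [632.6, -139.9, 9.0]
eef_rot: [[0.993, -0.115, 0.0], [-0.115, -0.993, -0.0], [0.0, 0.0, -1.0]]
wrist_force: [-0.4, -0.2, 2.5]
opening: 23.6
grasp_force: 59.4
```

>>> apply_moves([
  {"x": 0, "y": 0, "z": 0, "yaw": 0, "fingers": 150},
  {"x": 0, "y": 0, "z": 0, "yaw": 0, "fingers": 150},
  {"x": 0, "y": 0, "z": 0, "yaw": 0, "fingers": 150},
  {"x": 0, "y": 0, "z": 0, "yaw": 0, "fingers": 150},
  {"x": 0, "y": 0, "z": -3, "yaw": 0, "fingers": 150},
  {"x": 0, "y": 0, "z": -7, "yaw": 0, "fingers": 150},
  {"x": -2, "y": 0, "z": -12, "yaw": 0, "fingers": 150},
  {"x": -6, "y": 0, "z": -17, "yaw": 0, "fingers": 150},
  {"x": -12, "y": 0, "z": -20, "yaw": 0, "fingers": 150},
  {"x": -18, "y": 0, "z": -20, "yaw": 0, "fingers": 150},
])

```text
t: 27.5
ee_pos: [456.7, -119.8, 211.0]
eef_rot: [[0.993, -0.115, 0.006], [-0.115, -0.993, -0.002], [0.006, 0.001, -1.0]]
wrist_force: [-0.4, 0.1, 0.6]
opening: 34.9
grasp_force: 0.0
```

>>> apply_moves([
  {"x": -5, "y": 0, "z": 0, "yaw": 0, "fingers": 150},
  {"x": -9, "y": 0, "z": 0, "yaw": 0, "fingers": 150},
  {"x": -9, "y": 0, "z": 0, "yaw": 0, "fingers": 150},
  {"x": -9, "y": 0, "z": 0, "yaw": 0, "fingers": 150},
])

```text
t: 28.0
ee_pos: [368.1, -109.5, 209.0]
eef_rot: [[0.993, -0.115, 0.002], [-0.115, -0.993, -0.001], [0.002, 0.0, -1.0]]
wrist_force: [0.5, 0.3, -0.0]
opening: 35.1
grasp_force: 0.0
```

```bash
python3 - <<'E'
from h import *
c=capture('top');cv2.imwrite('pics/end.png',cv2.resize(c['color'][140:340,90:500,::-1],None,fx=1.95,fy=1.95,interpolation=cv2.INTER_CUBIC))
delta(600,0,200)
E
```

```text
t 28.05 tcp [ 368.4 -109.5  208.9] q6 1.37 shift [ 21.75 -13.54   0.92]
```

View pics/end.png

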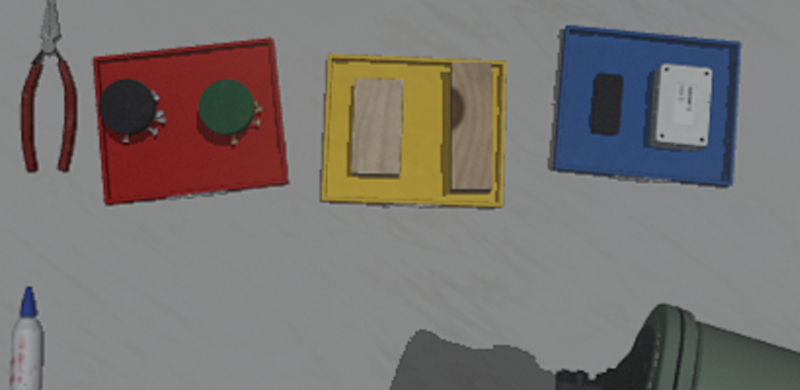

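All four things lie flat in their trays: jar at (106,227), offcut (126,377), case (104,606) and box (105,682). The two things already there have not moved, and the arm is clear.

```bash
python3 -c "
from cell import arm;print(arm.close_job())"
```

```text
the job is handed in; nothing more can be done
None
```

The job is handed in after about 28 s of the 96 s allowed: in the last picture the offcut, jar, box and case all lie flat in their trays, in the order asked, and the long offcut and black-lidded jar look undisturbed.

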